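Free the curing chamber's door from its safety hook and lay it open

ROBOT

A 6-joint arm with a two-finger parallel gripper is mounted at the origin on the work surface. World frame = base frame: x ahead of the robot, y to its left, z up, the work surface at z = 0. Lengths are in mm, angles in degrees, forces in N, time in s.
With the tool pointing down it reaches from about 350 to 850 mm from the base axis. Payload 8.1 kg.
Tool frame: the origin (TCP) lies at the very end of the fingers, on their centre line; the grasp point (between the pads) lies 19 mm behind it; z points along the fingers, y is the line along which they close (so a half turn about z gives the same grasp; the last joint's range is limited). The gripper opens to 85 mm and grips with 20 to 120 N. Pads are 22 mm wide; open, the fingers measure 114 mm over their backs; the gripper's body (76 mm by 85 mm) begins 54 mm behind the grasp point. The pads swing forward as they close: fully open they stand 13 mm farther back than shut.
Start: joints at [-72.158, 7.471, 85.268, -0, 87.261, -4.893], TCP at [231.901, -553.378, 231.292] pointing down, gripper open.
Joint ranges: [-169.43, 169.43], [-51.17, 129.36], [1.28, 143.12], [-76.62, 256.62], [0, 156.53], [-152.29, 152.29]. Speed limits (degrees/s): [136.94, 136.94, 159.86, 180, 180, 180].

INTERFACE

Orientations are given as [roll, pitch, yaw] about the fixed x, y, z axes, in that order (R = Rz(yaw) Ry(pitch) Rx(roll)).
In Python, from bench import sense, eyes, job, models gives the robot as it stands. The module is installed in compiled form; this text tells all that it offers.
- The arm moves only by the tool apply_moves, never from a script. Its argument "rows" is a list of rows, each a list of 6 numbers: the shift along the tool's x, y, z in mm, then the turn, a rotation vector about the tool's x, y, z in rad. In form: [[dx, dy, dz, rx, ry, rz], ...]. A call has exactly 5 rows; each row shifts and turns the commanded pose from where the row before left it, along the tool's axes as they then stand; what a row does not reach is not made up. A row lasts 1/8 s, in which the tool goes at most 62.5 mm and 10.7 degrees, less where a joint would pass 70% of its speed; a pose out of reach is approached as far as the arm can. A call is refused whole if a number of a shift passes 62.5 or a number of a turn 0.188, either way. A call with a gripper value outside its range is refused whole. "fingers" is the finger opening in mm, from 0 to 85.4, set as the call begins (left out, the last holds). The fingers move at their own pace and stop on an object; "grip_force" is the grip in N (left out, the last holds). Time passes only in rows, so rows that do not move let the fingers close, or fill a call up. It gives the time, the measured TCP pose, the force, the opening and the grip force at its end, in the units of the state.
- sense(): the state, without advancing time (a new reading comes with each control period).
- eyes.snapshot(name): name is "scene" or "top" or "wrist"; returns (picture, depth): 400x640x3 uint8, red, green, blue; 400x640 float32, mm along the optical axis (not along the pixel's ray), 0 where there is no reading.
- eyes.get_calibration(name): a dict with "intrinsics" (3x3 intrinsics, pixels), "R" (3x3) and "t" (3): a world point X has camera coordinates R X + t; the wrist camera has in their place "mount" (4x4, takes a point from camera to tool coordinates, whose origin is the TCP and whose axes are the flange's). Camera axes: x right, y down, z forward; pixel columns grow to the right and rows downward; lengths in mm; the calibration is good to about 2 mm. A picture is of the moment at which its call begins: read the wrist's pose just before it. get_calibration takes no time and is no camera call.
- job.hand_in(): hands the job in; it is judged then, once.
Trained networks look in the newest picture that a camera, given by its name, has taken for a name from the list of things; names that differ only in an ending like _2 or _b are one class to them, and where a whole thing is asked for, a point or a joint stands for the part that bears it (a point fixed in the world has none). Each returns a list of dicts, best first, with "confidence" (0 to 1); they miss things now and then, are a little off and sometimes report something else, mostly with a low value. They report only what shows in the picture. A call takes as long as a camera call.
- models.boxes_of(name, camera): "xyz" ([x, y, z] in mm, in world coordinates, good to about 4 mm: the middle of the surface that is visible of it).
- models.cut_out(name, camera): "pixels" (400x640 bool, what is visible of it).
- models.place_of(name, camera): "xyz" ([x, y, z] in mm, in world coordinates, good to about 4 mm: a listed point, or the origin of a listed thing).
The state is a dict: "time": time; "joint_pos": joint angles; "qd": joint speeds; "joint_efforts": joint torques, N m; "tool_pos": TCP position; "tcp_rot": TCP orientation; "ft_force": force on the tool from outside, world axes, zero at the start; "wrist_torque": the same for the moment, N m; "finger_gap": finger opening in mm; "grip_force": force on a finger pad.
Only numpy, scipy, OpenCV 4.12 (cv2) and the standard library are available. Lean on these libraries where they do the work, as an engineer would, in place of code of your own. Each camera call takes 0.05 s, during which the arm holds its last target. There are 200 camera calls.

TASK

The spectacle temples in the UV chamber have finished curing: open it. Its drop-down door stands ajar on the safety hook; reach down through the gap behind the door's top edge with the closed fingers, press the red stud until the sprung hook is right down on its stop, and keep it down while you draw the door out past the front rail. Then lower the door fully open onto its stop and let go. Press gently throughout, do not let the door slam, and leave everything else where it stands.

Things in the scene. Friction and masses are not known exactly. Their poses are not given: they have to be found in the camera images.
- chamber: White bench-top UV curing chamber, 240 deep (x), 320 wide (y), 230 high, fixed to the bench. Origin: centre of its underside, z up; its open front faces its own -x (the robot). Roof top at z = 230 mm, with an amber window. Press or knock the chamber, its door and its hook with no more than 20 N.
- door (a joint): Angle of the grey drop-down door: 0 shut; grows as its top tips out to the chamber's -x and down; 1.5 rad (nearly level) at its rubber-buffered open stop. It starts near 0.23, just short of 0.247 where the hook's nose meets the rail, and is free from 0.36 on. The hinge is stiff (0.55 N m friction): the door stays where it is left; 4 N at the top edge moves it.
- hinge (a point): Middle of the door's hinge axis, fixed on the chamber at (-120, 0, 55) mm of its frame, in the plane of the door's inner face; the axis runs along the chamber's y. The door panel is 300 wide, 165 high from the hinge, 18 thick (outwards of that plane), with a black pull ledge 22 mm deep outside.
- rail (a point): Middle of the lower front edge of the aluminium front rail above the opening, fixed at (-120, 0, 200) mm of the chamber. The rail is 8 mm thick (back to x = -112) and reaches from here 30 mm up to the roof. With the door ajar, the gap seen from above between rail and door's inner face is 36 to 39 mm wide.
- hook_slot (a point): Moves with the door: where the steel hook leaves its inner face. Hook arm 22 mm wide, 5 thick, level when the door is at 0.24, its top then at chamber z = 196 mm; its nose, 12 mm higher, then stands behind the rail (x -111 to -106), caught by 8 mm. Hook slides down: 3 N at first, 0.6 N/mm; clears the rail at 9 mm (8.5 N), hard stop at 10.5 mm (9.3 N).
- gap (a point): Fixed on the chamber at (-137.5, 0, 215) mm; with the door at 0.24 it lies on the axis of the red press stud, 18 mm across, on the hook arm in the gap. Its flat top is screwed anywhere from 14 mm below this point up to this point; that height is not measured: feel for it. Stud and hook go with the door along its arc, out and slightly down; let up too early, the nose springs back up.
- cure_tray: Aluminium tray with five brown temples, 165 x 100 x 14 mm, on the chamber's floor inside; origin under its centre. Leave it.
- uv_meter: Yellow UV meter, 55 x 90 x 18 mm, lying on the rear half of the chamber's roof; origin under its centre. Leave it.
- temple_comb: Row of eleven tortoiseshell temples, 150 x 125 mm, lying across two steel rods 230 mm long (along its y), 15 mm high in all, on the bench to the left of the open door's place; origin under its centre. Leave it.
- syringe_stand: Black glue syringe, upright in an aluminium stand 70 x 70 mm, 132 mm high, on the bench to the right; origin under its centre. Leave it.
- rivet_jar: Small glass jar with a brass lid, 44 mm across, 50 mm high, on the bench to the right; origin under its centre. Leave it.
- cap_cup: White cup, 64 mm across, 55 mm high, on the bench to the right of the chamber; origin under its centre. Leave it.

How it is judged (in metres and radians):
On the way:
1. the door has been drawn out past the catch (door angle above 0.38 rad) (value of joint door above 0.38 rad), for 0.1 s.
At the end, for the whole second after the job is handed in: the door lies fully open at its stop (door angle above 1.42 rad of 1.5) and is at rest (value of joint door above 1.42 rad and velocity of joint door below 0.05 rad/s); the robot touches nothing.
It fails at once if the robot presses, pulls or knocks the chamber, its door or its hook with more than 20 N (contact force between any of the fingers, the arm and chamber above 20 N).
It fails at once if the door is thrown or slammed open (faster than 2.5 rad/s) (velocity of joint door above 2.5 rad/s).
It fails at once if one of the other things on the bench, on the roof or in the chamber is moved by more than 20 mm (distance of any of cure_tray, uv_meter, temple_comb, syringe_stand, rivet_jar, cap_cup from where it was at the start of the episode above 0.02 m).
It also fails if it takes over 72 s, if anything falls off the work surface, if the arm or the gripper's body presses on something with over 40 N, if the wrist force passes 120 N, or if a joint passes its speed limit or range.

## Working session

There is one attempt and no reset: what is moved stays moved. The work goes in short steps, Python scripts to look and compute and a tool call to move; the robot and the scene stay as the last step left them, time stands still between calls to the robot, and variables do not carry over. Pictures are saved under pics/ and viewed, at most 10 in all, crops included, and the job is handed in when it is done.

Besides the shell and the picture viewer there is one more tool, called after "Request:" in YAML: its name, and indented under it one key for each argument. apply_moves: Moves the arm, as the interface text tells. Its arguments: {"type":"object","properties":{"rows":{"type":"array"},"fingers":{"type":"number"},"grip_force":{"type":"number"}},"required":["rows"]}

```bash
mkdir -p pics; python3 - <<'E'
from bench import sense, eyes, job, models
import cv2
s=sense();print({k:s[k] for k in ('time','tool_pos','tcp_rot','ft_force','finger_gap')})
for c in('scene','top'):
    p,d=eyes.snapshot(c);cv2.imwrite(f'pics/{c}0.png',p[:,:,::-1])
    for n in ('chamber','hinge','rail','hook_slot','gap','uv_meter','temple_comb','syringe_stand','rivet_jar','cap_cup'):
        try:
            print(c,n,[([round(float(v)) for v in r['xyz']],round(r['confidence'],2)) for r in models.place_of(n,c)[:2]])
        except Exception as e: print(c,n,e)
E
```

```text
{'time': 0.0, 'tool_pos': array([ 231.73553706, -552.86073131,  230.24726572]), 'tcp_rot': array([-1.79895642e+02, -8.54916473e-03,  2.27343516e+01]), 'ft_force': array([-0.67847324, -0.02590683, -0.10709598]), 'finger_gap': 85.21230232220866}
scene chamber []
scene hinge []
scene rail [([623, -84, 193], 0.71)]
scene hook_slot [([592, -88, 193], 0.63), ([791, -13, 227], 0.17)]
scene gap [([606, -86, 215], 0.65)]
scene uv_meter [([508, 224, 3], 0.72), ([792, -11, 230], 0.66)]
scene temple_comb [([507, 224, 3], 0.85)]
scene syringe_stand [([650, -373, 0], 0.77)]
scene rivet_jar [([491, -343, -1], 0.75)]
scene cap_cup [([504, -443, 0], 0.82)]
top chamber []
top hinge [([623, -82, 55], 0.67)]
top rail [([623, -84, 198], 0.75)]
top hook_slot [([590, -86, 196], 0.57)]
top gap [([607, -86, 213], 0.55)]
top uv_meter [([798, -16, 229], 0.77), ([651, -373, -2], 0.5)]
top temple_comb [([504, 222, 5], 0.72)]
top syringe_stand [([649, -374, -2], 0.59)]
top rivet_jar [([494, -348, -5], 0.63)]
top cap_cup [([512, -441, -1], 0.55)]
```

View pics/scene0.png

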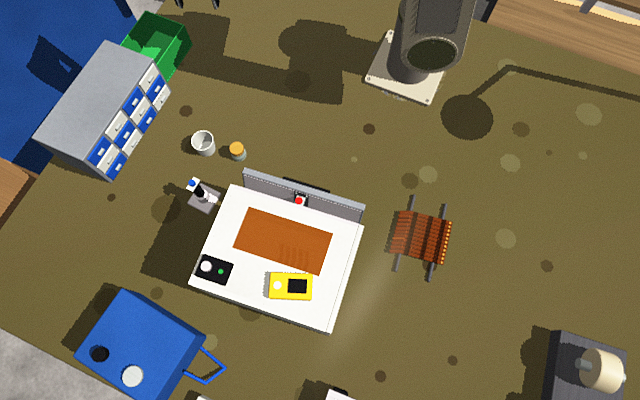

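View pics/top0.png

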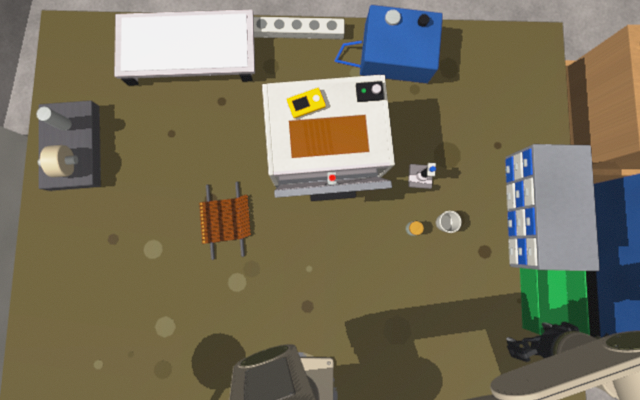

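The pictures show the chamber (scene ~(280,250), top ~(328,125)), slightly yawed. The door is ajar, with the red stud at scene (299,201) and top (332,178). Next I measure the yaw and the stud from depth.

```bash
cat >h.py <<'E'
from bench import sense, eyes, job, models
import numpy as np, cv2
def cloud(c):
    p,d=eyes.snapshot(c);k=eyes.get_calibration(c);K=np.array(k['intrinsics'])
    v,u=np.mgrid[:400,:640]
    X=np.stack([(u-K[0,2])/K[0,0]*d,(v-K[1,2])/K[1,1]*d,d],-1)
    if 'mount' in k:
        from scipy.spatial.transform import Rotation as R
        s=S;M=np.array(k['mount']);X=X@M[:3,:3].T+M[:3,3]
        W=X@R.from_euler('xyz',s['tcp_rot'],degrees=True).as_matrix().T+s['tool_pos']
    else: W=(X-np.array(k['t']))@np.array(k['R'])
    W[d==0]=np.nan
    return p,d,W
E
python3 - <<'E'
from h import *
for c in('scene','top'):
    p,d,W=cloud(c)
    x,y,z=W[...,0],W[...,1],W[...,2]
    m=(abs(z-230)<6)&(x>560)&(x<950)&(abs(y+60)<260)
    m=cv2.morphologyEx(m.astype(np.uint8),cv2.MORPH_OPEN,np.ones((3,3)))
    n,l,st,_=cv2.connectedComponentsWithStats(m);i=1+np.argmax(st[1:,4])
    r=cv2.minAreaRect(W[l==i][:,:2].astype(np.float32));print(c,'roof',r,np.nanmedian(z[l==i]));print(cv2.boxPoints(r))
    q=p.astype(int);red=(q[...,0]>150)&(q[...,1]<70)&(q[...,2]<70)&(x>560)&(x<650)&(abs(y+86)<60)
    print('red',red.sum(),np.nanmedian(W[red],0), np.nanpercentile(W[red],[5,95],axis=0))
    # door top edge
    dm=(x>530)&(x<640)&(z>195)&(z<222)&(abs(y+85)<170)&~red
    P=W[dm];
    print('door',dm.sum(), np.nanpercentile(P,[2,50,98],axis=0), np.polyfit(P[:,1],P[:,0],1))
E
```

```text
scene roof ((742.1744384765625, -73.57997131347656), (241.02835083007812, 320.6028137207031), 5.903909683227539) 229.2541298527804
[[ 605.81085   73.47501]
 [ 638.78815 -245.42723]
 [ 878.538   -220.63495]
 [ 845.5607    98.26729]]
red 36 [607.01302605 -87.55554606 209.8555998 ] [[600.99893248 -94.6763532  207.0675575 ]
 [612.54166175 -80.50207858 211.85464247]]
door 1476 [[ 559.44369473 -231.61578078  195.83090481]
 [ 582.63895289  -85.05027414  211.73734874]
 [ 604.41303109   53.15255286  216.80449253]] [-1.03495489e-01  5.73620539e+02]
top roof ((744.3446044921875, -75.11186218261719), (242.40589904785156, 320.28704833984375), 5.919910907745361) 229.00529218990408
[[ 607.2711    71.67697]
 [ 640.30493 -246.90201]
 [ 881.4181  -221.9007 ]
 [ 848.3843    96.67828]]
red 24 [607.31248821 -88.85663995 209.47628702] [[602.68631541 -94.13126755 207.26346995]
 [613.16004865 -83.53928311 212.63778693]]
door 1184 [[ 559.28582321 -233.04735906  196.17618537]
 [ 583.674508    -89.04811449  211.98314517]
 [ 636.2157742    52.89409588  219.35105842]] [-9.49586915e-02  5.79503695e+02]
```

Request:
apply_moves:
  rows:
    - [0,0,-20,0,0,0.0587]
    - [0,0,-20,0,0,0.0587]
    - [0,0,-20,0,0,0.0587]
    - [0,0,-20,0,0,0.0587]
    - [0,0,-20,0,0,0.0587]
  fingers: 0
  grip_force: 20

```text
time: 1.82
tool_pos: [231.9, -553.3, 332.0]
tcp_rot: [180.0, 0.0, 5.8]
ft_force: [0.6, -0.3, -0.1]
finger_gap: 0.1
grip_force: 0.0
```

Request:
apply_moves:
  rows:
    - [40,-40,0,0,0,0]
    - [40,-40,0,0,0,0]
    - [40,-40,0,0,0,0]
    - [40,-40,0,0,0,0]
    - [40,-40,0,0,0,0]

```text
time: 2.45
tool_pos: [411.1, -332.3, 331.5]
tcp_rot: [180.0, -0.0, 5.9]
ft_force: [-0.4, -0.4, -0.1]
finger_gap: 0.1
grip_force: 0.0
```

Request:
apply_moves:
  rows:
    - [40,-40,0,0,0,0]
    - [40,-40,0,0,0,0]
    - [40,-40,0,0,0,0]
    - [40,-40,0,0,0,0]
    - [20,-20,0,0,0,0]

```text
time: 3.08
tool_pos: [572.0, -133.6, 331.1]
tcp_rot: [-180.0, -0.0, 6.1]
ft_force: [0.2, 0.2, -0.4]
finger_gap: -0.0
grip_force: 0.0
```

```bash
python3 - <<'E'
import h
from h import *
h.S=sense();print(h.S['tool_pos'],h.S['tcp_rot'],h.S['ft_force'])
p,d,W=cloud('wrist');cv2.imwrite('pics/w1.png',p[:,:,::-1]);np.save('w1.npy',W)
C=np.array([743.2,-74.3]);a=np.radians(5.9);Q=W.copy();xy=W[...,:2]-C
Q[...,0]=xy@[np.cos(a),np.sin(a)];Q[...,1]=xy@[-np.sin(a),np.cos(a)]
q=p.astype(int);red=(q[...,0]>130)&(q[...,1]<70)&(q[...,2]<70)&(abs(Q[...,0]+137)<25)
print('red',red.sum(),np.nanmedian(Q[red],0),np.nanpercentile(Q[red],[3,97],axis=0))
v,u=np.nonzero(red);print(u.mean(),v.mean())
for yy in(-60,-30,30,60):
    b=abs(Q[...,1]-yy)<4
    f=Q[b&(abs(Q[...,2]-230)<5)&(Q[...,0]>-150)];g=Q[b&(Q[...,2]>204)&(Q[...,2]<222)&(Q[...,0]<-125)]
    print(yy,'rail front',len(f)and np.nanpercentile(f[:,0],1),'door',len(g)and np.nanpercentile(g[:,0],[2,98]),len(g)and np.nanpercentile(g[:,2],[50,98]))
for n in('gap','rail','hook_slot'):print(n,[(r['xyz'],r['confidence']) for r in models.place_of(n,'wrist')[:1]])
E
```

```text
[ 572.01520893 -133.55392034  331.13416653] [-1.79971401e+02 -9.69856945e-03  6.06079675e+00] [ 0.16105375  0.16690776 -0.42930673]
red 27 [-142.12227503   -1.7402885   209.85266838] [[-143.78955321   -6.12597703  208.73012386]
 [-129.00260786    7.15149227  210.85122614]]
268.962962962963 140.44444444444446
-60 rail front -119.10986587100997 door [-174.02655875 -154.82344991] [212.68041117 215.20303046]
-30 rail front -119.18834423659484 door [-174.25750096 -154.71395695] [212.94368752 215.53551205]
30 rail front -119.34924128813006 door [-174.24444839 -154.53869395] [212.87417113 215.3069795 ]
60 rail front -118.60858947617967 door [-174.3500911  -154.46748309] [212.85777205 215.64620013]
gap [([604.9, -89.2, 216.4], 0.89)]
rail [([622.5, -88.8, 198.1], 0.71)]
hook_slot [([591.9, -89.6, 192.8], 0.73)]
```

View pics/w1.png

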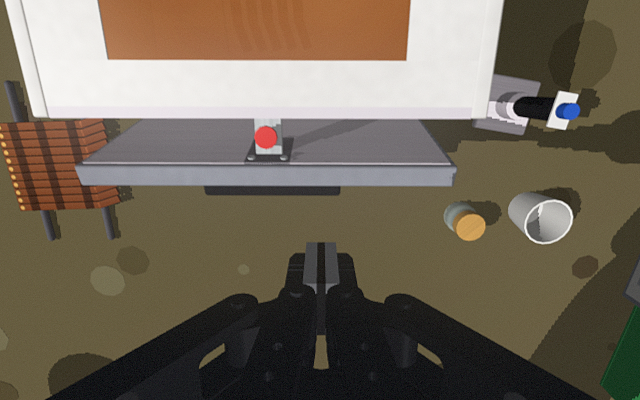

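The picture shows the stud at (265,137), the rail edge at row ~110 and the door top at rows ~165-185. The chamber pose fits within about 1 mm.

Request:
apply_moves:
  rows:
    - [19,-21,0,0,0,0]
    - [19,-20.5,0,0,0,0]
    - [0,0,25,0,0,0]
    - [0,0,25,0,0,0]
    - [0,0,10,0,0,0]

```text
time: 3.9
tool_pos: [602.9, -92.1, 269.6]
tcp_rot: [-180.0, 0.1, 5.8]
ft_force: [0.9, 0.1, 0.6]
finger_gap: 0.0
grip_force: 0.0
```

Request:
apply_moves:
  rows:
    - [0,0,0,0,0,0]
    - [0,0,0,0,0,0]
    - [0,0,0,0,0,0]
    - [0,0,0,0,0,0]
    - [0,0,0,0,0,0]

```text
time: 4.53
tool_pos: [604.3, -91.0, 271.6]
tcp_rot: [180.0, -0.0, 5.9]
ft_force: [0.5, -0.4, 0.1]
finger_gap: 0.1
grip_force: 0.0
```

```bash
cat >>h.py <<'E'
C=np.array([743.2,-74.3]);A=np.radians(5.9)
def loc(W):
    Q=np.array(W,float).copy();xy=Q[...,:2]-C
    Q[...,0],Q[...,1]=xy@[np.cos(A),np.sin(A)],xy@[-np.sin(A),np.cos(A)];return Q
def st():
    s=sense();print(s['time'],'loc',loc(s['tool_pos']).round(1),s['tcp_rot'].round(2),'F',loc(np.r_[s['ft_force'][:2]+C,s['ft_force'][2]]).round(2))
    return s
E
python3 -c "
from h import *
st()
p,d=eyes.snapshot('wrist');cv2.imwrite('pics/w2.png',p[:,:,::-1])"
```

```text
4.525 loc [-139.9   -2.3  271.6] [ 1.7999e+02 -2.0000e-02  5.9300e+00] F [ 0.48 -0.42  0.07]
```

View pics/w2.png

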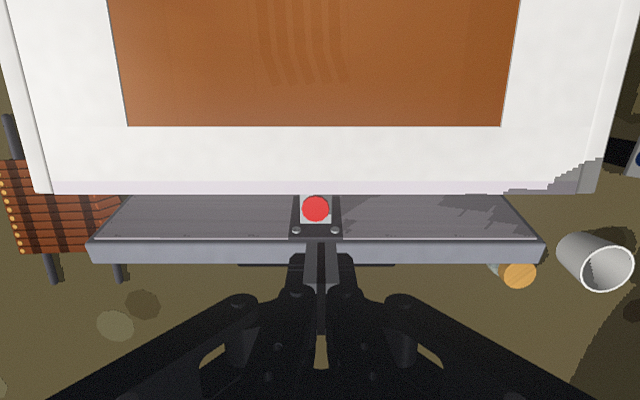

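The stud is at (315,209) and the finger tip at column ~321, so I shift about 3 mm left and 2 mm in, then go down.

Request:
apply_moves:
  rows:
    - [2,-3,0,0,0,0]
    - [0,0,15,0,0,0]
    - [0,0,15,0,0,0]
    - [0,0,12,0,0,0]
    - [0,0,8,0,0,0]

```text
time: 5.2
tool_pos: [605.3, -87.7, 219.6]
tcp_rot: [-180.0, 0.1, 5.9]
ft_force: [0.3, 0.5, 0.2]
finger_gap: 0.1
grip_force: 0.0
```

Request:
apply_moves:
  rows:
    - [0,0,0.5,0,0,0]
    - [0,0,0.5,0,0,0]
    - [0,0,0.5,0,0,0]
    - [0,0,0.5,0,0,0]
    - [0,0,0.5,0,0,0]

```text
time: 5.82
tool_pos: [606.0, -87.9, 219.0]
tcp_rot: [180.0, -0.0, 5.9]
ft_force: [0.5, 0.2, -0.4]
finger_gap: 0.1
grip_force: 0.0
```

```bash
python3 -c "
from h import *
st()"
```

```text
5.825 loc [-137.9    0.6  219. ] [ 1.7999e+02 -2.0000e-02  5.9200e+00] F [ 0.49  0.13 -0.36]
```

Request:
apply_moves:
  rows:
    - [0,0,1,0,0,0]
    - [0,0,1,0,0,0]
    - [0,0,1,0,0,0]
    - [0,0,1,0,0,0]
    - [0,0,1,0,0,0]

```text
time: 6.45
tool_pos: [605.9, -87.8, 213.7]
tcp_rot: [-180.0, 0.0, 5.9]
ft_force: [1.1, 0.3, 0.0]
finger_gap: 0.2
grip_force: 0.0
```

Request:
apply_moves:
  rows:
    - [0,0,0.6,0,0,0]
    - [0,0,0.6,0,0,0]
    - [0,0,0.6,0,0,0]
    - [0,0,0.6,0,0,0]
    - [0,0,0.6,0,0,0]

```text
time: 7.08
tool_pos: [605.9, -87.8, 210.8]
tcp_rot: [-180.0, -0.0, 5.9]
ft_force: [0.3, 1.9, 0.1]
finger_gap: -0.2
grip_force: 0.0
```

Request:
apply_moves:
  rows:
    - [0,0,0.6,0,0,0]
    - [0,0,0.6,0,0,0]
    - [0,0,0.6,0,0,0]
    - [0,0,0.6,0,0,0]
    - [0,0,0,0,0,0]

```text
time: 7.7
tool_pos: [605.9, -87.9, 208.5]
tcp_rot: [180.0, -0.0, 5.9]
ft_force: [-1.7, 1.2, 2.4]
finger_gap: -0.1
grip_force: 1.7
```

Request:
apply_moves:
  rows:
    - [0,0,0.8,0,0,0]
    - [0,0,0.8,0,0,0]
    - [0,0,0.8,0,0,0]
    - [0,0,0.8,0,0,0]
    - [0,0,0.8,0,0,0]

```text
time: 8.32
tool_pos: [605.9, -87.8, 204.6]
tcp_rot: [180.0, -0.0, 5.9]
ft_force: [-2.6, 0.7, 6.0]
finger_gap: -0.3
grip_force: 2.9
```

Request:
apply_moves:
  rows:
    - [0,0,0.6,0,0,0]
    - [0,0,0.6,0,0,0]
    - [0,0,0.6,0,0,0]
    - [0,0,0.6,0,0,0]
    - [0,0,0,0,0,0]

```text
time: 8.95
tool_pos: [606.0, -87.9, 202.4]
tcp_rot: [180.0, -0.0, 5.9]
ft_force: [-2.8, 0.8, 7.1]
finger_gap: -0.2
grip_force: 3.5
```

Request:
apply_moves:
  rows:
    - [0,0,0.5,0,0,0]
    - [0,0,0.5,0,0,0]
    - [0,0,0.5,0,0,0]
    - [0,0,0.5,0,0,0]
    - [0,0,0,0,0,0]

```text
time: 9.57
tool_pos: [606.0, -87.9, 200.7]
tcp_rot: [180.0, -0.0, 5.9]
ft_force: [-3.9, 0.6, 8.1]
finger_gap: -0.2
grip_force: 4.0
```

Request:
apply_moves:
  rows:
    - [0,0,0.4,0,0,0]
    - [0,0,0.4,0,0,0]
    - [0,0,0.4,0,0,0]
    - [0,0,0,0,0,0]
    - [0,0,0,0,0,0]

```text
time: 10.2
tool_pos: [606.0, -87.9, 199.6]
tcp_rot: [180.0, -0.0, 5.9]
ft_force: [-4.0, 0.4, 8.7]
finger_gap: -0.3
grip_force: 4.5
```

Request:
apply_moves:
  rows:
    - [0,0,0.3,0,0,0]
    - [0,0,0.3,0,0,0]
    - [0,0,0,0,0,0]
    - [0,0,0,0,0,0]
    - [0,0,0,0,0,0]

```text
time: 10.82
tool_pos: [606.0, -87.9, 199.6]
tcp_rot: [180.0, -0.0, 5.9]
ft_force: [-5.3, 1.0, 12.6]
finger_gap: 0.1
grip_force: 5.9
```

Request:
apply_moves:
  rows:
    - [0,0,0.3,0,0,0]
    - [0,0,0,0,0,0]
    - [0,0,0,0,0,0]
    - [0,0,0,0,0,0]
    - [0,0,0,0,0,0]

```text
time: 11.45
tool_pos: [606.0, -87.9, 199.5]
tcp_rot: [180.0, -0.1, 5.9]
ft_force: [-6.7, 1.1, 13.6]
finger_gap: 0.3
grip_force: 6.5
```

```bash
cat >>h.py <<'E'
def door(c):
    global S
    S=sense()
    if c=='wrist': globals()['S']=S
    p,d,W=cloud(c);Q=loc(W);x,y,z=Q[...,0],Q[...,1],Q[...,2]
    # outer + top points of door away from hook, measured about hinge
    for lo,hi in((-140,-40),(40,140)):
        m=(y>lo)&(y<hi)&(x<-122)&(x>-310)&(z>58)
        r=np.hypot(x+119,z-54.5);m&=(r>150)&(r<175)
        th=np.arctan2(-(x+119),z-54.5);t=th[m]
        print(c,lo,m.sum(),'angle pct',np.nanpercentile(t,[2,25,50,75,98]).round(3) if m.sum() else '')
    return p
E
python3 - <<'E'
from h import *
st();p=[door(c) for c in('scene','top','wrist')]
a=cv2.resize(p[1][140:220,260:400],None,fx=4,fy=4);cv2.imwrite('pics/c3.png',np.vstack([a,cv2.resize(p[2][120:300,60:580],(560,194))])[:,:,::-1])
E
```

```text
11.45 loc [-137.8    0.6  199.5] [ 1.7998e+02 -5.0000e-02  5.9200e+00] F [-6.52  1.78 13.63]
scene -140 245 angle pct [0.227 0.237 0.262 0.301 0.34 ]
scene 40 391 angle pct [0.226 0.24  0.264 0.307 0.465]
top -140 178 angle pct [0.227 0.255 0.288 0.319 0.481]
top 40 202 angle pct [0.227 0.252 0.283 0.316 0.478]
wrist -140 9062 angle pct [0.23  0.236 0.241 0.272 0.333]
wrist 40 8802 angle pct [0.229 0.235 0.24  0.27  0.331]
```

View pics/c3.png

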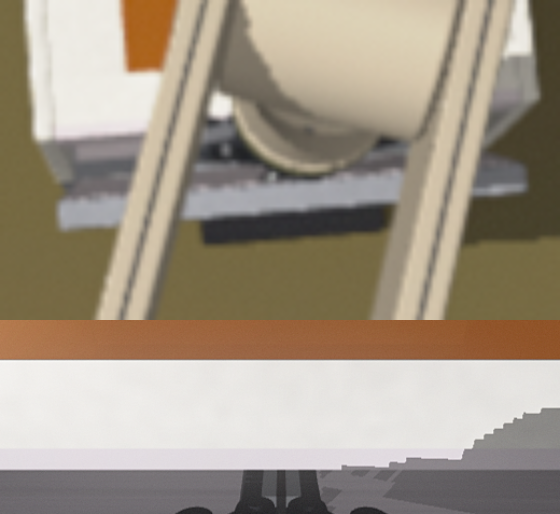

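The wrist cloud puts the inner door face at 0.235 rad, and the finger has the hook on its stop. In the crop the finger sits in the gap at about (280,490). I now draw the door out along its arc, tilting with it in small rows.

Request:
apply_moves:
  rows:
    - [-0.8,0,0.08,0,0.005,0]
    - [-0.8,0,0.08,0,0.005,0]
    - [-0.8,0,0.08,0,0.005,0]
    - [-0.8,0,0.08,0,0.005,0]
    - [0,0,0,0,0,0]

```text
time: 12.22
tool_pos: [604.2, -88.1, 199.5]
tcp_rot: [180.0, -1.4, 5.9]
ft_force: [0.2, 1.5, 9.6]
finger_gap: 0.1
grip_force: 4.9
```

```bash
python3 -c "
from h import *
st();door('wrist')"
```

```text
12.225 loc [-139.7    0.6  199.5] [179.96  -1.39   5.93] F [0.38 1.47 9.65]
wrist -140 9179 angle pct [0.241 0.247 0.253 0.284 0.345]
wrist 40 8930 angle pct [0.24  0.246 0.252 0.282 0.343]
```

Request:
apply_moves:
  rows:
    - [0,0,0.4,0,0,0]
    - [-0.4,0,0.3,0,0.003,0]
    - [-0.8,0,0.12,0,0.005,0]
    - [-0.8,0,0.12,0,0.005,0]
    - [-0.8,0,0.12,0,0.005,0]

```text
time: 12.9
tool_pos: [601.9, -88.3, 199.1]
tcp_rot: [179.9, -2.5, 5.9]
ft_force: [-0.0, 2.2, 12.6]
finger_gap: 0.2
grip_force: 6.4
```

```bash
python3 -c "
from h import *
st();door('wrist')"
```

```text
12.9 loc [-142.     0.6  199.1] [179.95  -2.5    5.94] F [ 0.21  2.22 12.58]
wrist -140 9172 angle pct [0.257 0.263 0.269 0.3   0.36 ]
wrist 40 9021 angle pct [0.256 0.262 0.268 0.301 0.363]
```

Request:
apply_moves:
  rows:
    - [-1.1,0,0.18,0,0.008,0]
    - [-1.1,0,0.18,0,0.008,0]
    - [-1.1,0,0.18,0,0.008,0]
    - [-1.1,0,0.18,0,0.008,0]
    - [-1.1,0,0.18,0,0.008,0]

```text
time: 13.58
tool_pos: [596.5, -88.9, 198.1]
tcp_rot: [179.9, -4.8, 5.9]
ft_force: [-0.8, 3.2, 14.0]
finger_gap: 0.1
grip_force: 7.1
```

```bash
python3 -c "
from h import *
st();door('wrist')"
```

```text
13.575 loc [-147.4    0.6  198.1] [179.94  -4.8    5.94] F [-0.44  3.26 13.97]
wrist -140 9281 angle pct [0.295 0.301 0.307 0.34  0.401]
wrist 40 9060 angle pct [0.293 0.3   0.305 0.338 0.4  ]
```

Request:
apply_moves:
  rows:
    - [-1.2,0,0.1,0,0.008,0]
    - [-1.2,0,0.15,0,0.008,0]
    - [-1.2,0,0.15,0,0.008,0]
    - [-1.2,0,0.15,0,0.008,0]
    - [-1.2,0,0.15,0,0.008,0]

```text
time: 14.25
tool_pos: [590.6, -89.5, 196.9]
tcp_rot: [179.9, -7.1, 5.9]
ft_force: [-0.6, 2.4, 13.7]
finger_gap: -0.1
grip_force: 7.1
```

Request:
apply_moves:
  rows:
    - [-1.2,0,0.14,0,0.008,0]
    - [-1.2,0,0.14,0,0.008,0]
    - [-1.2,0,0.14,0,0.008,0]
    - [-1.2,0,0.14,0,0.008,0]
    - [-1.2,0,0.14,0,0.008,0]

```text
time: 14.88
tool_pos: [584.7, -90.1, 195.4]
tcp_rot: [179.9, -9.4, 5.9]
ft_force: [-2.2, 3.1, 14.9]
finger_gap: 0.2
grip_force: 7.1
```

```bash
python3 -c "
from h import *
st();door('wrist')"
```

```text
14.875 loc [-159.3    0.6  195.4] [179.94  -9.37   5.94] F [-1.86  3.29 14.86]
wrist -140 9302 angle pct [0.378 0.384 0.39  0.422 0.484]
wrist 40 9071 angle pct [0.377 0.383 0.389 0.42  0.483]
```

Request:
apply_moves:
  rows:
    - [-1.3,0,0.05,0,0.009,0]
    - [-1.3,0,0.12,0,0.009,0]
    - [-1.3,0,0.12,0,0.009,0]
    - [-1.3,0,0.12,0,0.009,0]
    - [-1.3,0,0.12,0,0.009,0]

```text
time: 15.55
tool_pos: [578.2, -90.8, 193.4]
tcp_rot: [179.9, -11.9, 5.9]
ft_force: [-1.4, 2.8, 12.0]
finger_gap: 0.0
grip_force: 6.6
```

```bash
python3 -c "
from h import *
st();door('wrist')"
```

```text
15.55 loc [-165.8    0.5  193.4] [179.94 -11.92   5.94] F [-1.12  2.9  12.04]
wrist -140 9210 angle pct [0.425 0.431 0.436 0.466 0.527]
wrist 40 9097 angle pct [0.423 0.429 0.435 0.467 0.53 ]
```

Request:
apply_moves:
  rows:
    - [1,0,-2,0,0,0]
    - [1,0,-4,0,0,0]
    - [0,0,-8,0,0,0]
    - [0,0,-12,0,0,0]
    - [0,0,-14,0,0,0]

```text
time: 16.23
tool_pos: [570.1, -91.4, 230.7]
tcp_rot: [-180.0, -11.6, 5.9]
ft_force: [0.1, 0.1, 0.1]
finger_gap: 0.2
grip_force: 0.0
```

Request:
apply_moves:
  rows:
    - [0,-10,0,0,0,0]
    - [0,-20,0,0,0,0]
    - [0,-20,0,0,0,0]
    - [0,0,0,0,0,0]
    - [0,0,0,0,0,0]

```text
time: 16.85
tool_pos: [565.3, -41.7, 230.2]
tcp_rot: [180.0, -11.6, 6.0]
ft_force: [0.1, -0.2, -0.2]
finger_gap: -0.3
grip_force: 0.0
```

```bash
python3 -c "
from h import *
s=st();p=door('wrist');cv2.imwrite('pics/w4.png',p[:,:,::-1])
d=np.radians(-s['tcp_rot'][1]);q=loc(s['tool_pos'])
ex=np.array([np.cos(d),np.sin(d)]);ez=np.array([np.sin(d),-np.cos(d)])
cur=q[[0,2]]
for th in np.r_[0.41,0.43,np.arange(.5,1.53,.1),1.48]:
    c=np.array([-119-140*np.sin(th),54.5+140*np.cos(th)])
    t=c+11*ex; v=t-cur; print(round(th,2),'tcp',t.round(1),'tool dx %.1f dz %.1f'%(v@ex,v@ez)); cur=t
"
```

```text
16.85 loc [-173.6   50.7  230.2] [179.99 -11.62   5.95] F [ 0.04 -0.19 -0.19]
wrist -140 6523 angle pct [0.427 0.433 0.443 0.488 0.534]
wrist 40 5041 angle pct [0.426 0.432 0.441 0.483 0.532]
0.41 tcp [-164.   185.1] tool dx 0.3 dz 46.1
0.43 tcp [-166.6  184. ] tool dx -2.7 dz 0.6
0.5 tcp [-175.3  179.6] tool dx -9.5 dz 2.5
0.6 tcp [-187.3  172.3] tool dx -13.2 dz 4.8
0.7 tcp [-198.4  163.8] tool dx -12.6 dz 6.1
0.8 tcp [-208.7  154.3] tool dx -12.0 dz 7.3
0.9 tcp [-217.9  143.7] tool dx -11.2 dz 8.4
1.0 tcp [-226.   132.4] tool dx -10.3 dz 9.5
1.1 tcp [-233.   120.2] tool dx -9.3 dz 10.5
1.2 tcp [-238.7  107.4] tool dx -8.2 dz 11.4
1.3 tcp [-243.1   94.2] tool dx -7.0 dz 12.1
1.4 tcp [-246.2   80.5] tool dx -5.8 dz 12.8
1.5 tcp [-247.9   66.6] tool dx -4.4 dz 13.3
1.48 tcp [-247.6   69.4] tool dx 0.8 dz -2.7
```

View pics/w4.png

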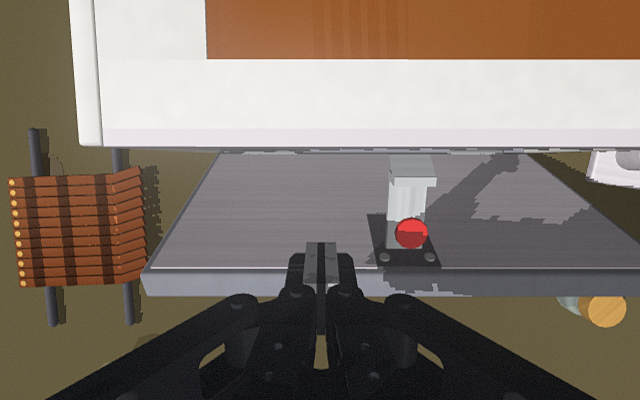

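The hook (nose at ~(413,180), stud at (411,233)) is clear of the rail, and the finger at ~(321,275) is to its left. I now go down inside the door and push it along its arc.

Request:
apply_moves:
  rows:
    - [2,0,10,0,0,0]
    - [0,0,12,0,0,0]
    - [0,0,12,0,0,0]
    - [0,0,8,0,0,0]
    - [0,0,4,0,0,0]

```text
time: 17.52
tool_pos: [576.2, -40.5, 184.6]
tcp_rot: [-180.0, -11.6, 5.9]
ft_force: [0.7, -0.8, -0.2]
finger_gap: 0.3
grip_force: 0.0
```

Request:
apply_moves:
  rows:
    - [-1.5,0,0.1,0,0,0]
    - [-1.5,0,0.2,0,0,0]
    - [-1.5,0,0.3,0,0,0]
    - [-2,0,0.5,0,0,0]
    - [-2,0,0.5,0,0,0]

```text
time: 18.15
tool_pos: [568.9, -41.4, 182.9]
tcp_rot: [180.0, -11.7, 5.9]
ft_force: [3.1, 1.0, 1.8]
finger_gap: 0.2
grip_force: 1.2
```

Request:
apply_moves:
  rows:
    - [-3,0,0.7,0,0,0]
    - [-3,0,0.8,0,0,0]
    - [-3,0,0.9,0,0,0]
    - [-3,0,1,0,0,0]
    - [-3,0,1,0,0,0]

```text
time: 18.77
tool_pos: [554.6, -42.9, 175.1]
tcp_rot: [180.0, -11.6, 5.9]
ft_force: [1.0, 0.3, 2.0]
finger_gap: 0.0
grip_force: 1.0
```

```bash
python3 -c "
from h import *
s=st();door('wrist')"
```

```text
18.775 loc [-184.4   50.6  175.1] [180.   -11.63   5.92] F [1.05 0.24 2.01]
wrist -140 5732 angle pct [0.549 0.555 0.561 0.591 0.651]
wrist 40 6003 angle pct [0.363 0.403 0.553 0.559 0.637]
```

Request:
apply_moves:
  rows:
    - [-5,0,1.8,0,0,0]
    - [-6.4,0,2.7,0,0,0]
    - [-6.3,0,3,0,0,0]
    - [-6.1,0,3.4,0,0,0]
    - [-5.9,0,3.7,0,0,0]

```text
time: 19.45
tool_pos: [528.3, -45.6, 154.4]
tcp_rot: [-180.0, -11.6, 5.9]
ft_force: [1.9, 0.8, -0.5]
finger_gap: 0.1
grip_force: 0.8
```

Request:
apply_moves:
  rows:
    - [-5.7,0,4,0,0,0]
    - [-5.5,0,4.3,0,0,0]
    - [-5.3,0,4.5,0,0,0]
    - [-5.1,0,4.8,0,0,0]
    - [-4.8,0,5.1,0,0,0]

```text
time: 20.08
tool_pos: [507.3, -47.8, 126.8]
tcp_rot: [-180.0, -11.6, 5.9]
ft_force: [1.2, 0.0, 0.9]
finger_gap: 0.1
grip_force: 0.6
```

```bash
python3 -c "
from h import *
s=st();door('wrist');door('scene')"
```

```text
20.075 loc [-232.    50.6  126.8] [-180.    -11.61    5.92] F [ 1.24 -0.1   0.88]
wrist -140 4628 angle pct [1.027 1.034 1.037 1.041 1.098]
wrist 40 8786 angle pct [0.703 0.724 0.761 1.031 1.045]
scene -140 268 angle pct [1.022 1.039 1.048 1.06  1.125]
scene 40 236 angle pct [0.715 0.763 1.033 1.051 1.098]
```

Request:
apply_moves:
  rows:
    - [-4.5,0,5.3,0,0,0]
    - [-4.3,0,5.5,0,0,0]
    - [-4,0,5.7,0,0,0]
    - [-3.7,0,5.9,0,0,0]
    - [-3.4,0,6.1,0,0,0]

```text
time: 20.8
tool_pos: [493.8, -49.3, 94.9]
tcp_rot: [180.0, -11.6, 5.9]
ft_force: [0.8, -0.4, 0.7]
finger_gap: 0.1
grip_force: 0.5
```

Request:
apply_moves:
  rows:
    - [-3,0,6,0,0,0]
    - [-2.8,0,5.5,0,0,0]
    - [-1.5,0,3.5,0,0,0]
    - [-0.8,0,2,0,0,0]
    - [0,0,0,0,0,0]

```text
time: 21.42
tool_pos: [489.3, -49.6, 76.9]
tcp_rot: [-180.0, -11.6, 5.9]
ft_force: [-0.3, 0.5, -0.0]
finger_gap: -0.2
grip_force: 0.0
```

```bash
python3 -c "
from h import *
s=st();door('wrist');door('scene')"
```

```text
21.425 loc [-250.    50.7   76.9] [-179.99  -11.6     5.92] F [-0.29  0.48 -0.03]
wrist -140 4082 angle pct [1.413 1.419 1.422 1.426 1.433]
wrist 40 23791 angle pct [0.865 0.914 0.952 1.031 1.425]
scene -140 197 angle pct [1.399 1.413 1.422 1.432 1.447]
scene 40 286 angle pct [0.881 0.949 1.068 1.418 1.44 ]
```

Request:
apply_moves:
  rows:
    - [0,0,2,0,0,0]
    - [0,0,2,0,0,0]
    - [0,0,1.5,0,0,0]
    - [0,0,1,0,0,0]
    - [0,0,0.5,0,0,0]

```text
time: 22.15
tool_pos: [490.9, -49.5, 70.1]
tcp_rot: [-180.0, -11.6, 5.9]
ft_force: [-0.6, 0.9, 1.3]
finger_gap: 0.0
grip_force: 0.2
```

Request:
apply_moves:
  rows:
    - [0,0,0.7,0,0,0]
    - [0,0,0.7,0,0,0]
    - [0,0,0.7,0,0,0]
    - [0,0,0,0,0,0]
    - [0,0,0,0,0,0]

```text
time: 22.78
tool_pos: [491.3, -49.4, 68.1]
tcp_rot: [-180.0, -11.6, 5.9]
ft_force: [1.0, -0.0, -0.2]
finger_gap: -0.4
grip_force: 0.0
```

```bash
python3 -c "
from h import *
s=st();door('wrist');door('scene')"
```

```text
22.775 loc [-248.    50.7   68.1] [-179.99  -11.63    5.92] F [ 1.02 -0.11 -0.19]
wrist -140 3983 angle pct [1.473 1.478 1.482 1.485 1.492]
wrist 40 20215 angle pct [0.897 0.944 0.976 1.038 1.484]
scene -140 188 angle pct [1.459 1.473 1.481 1.492 1.506]
scene 40 297 angle pct [0.847 0.942 1.023 1.469 1.496]
```

Request:
apply_moves:
  rows:
    - [0,0,0.5,0,0,0]
    - [0,0,0.5,0,0,0]
    - [0,0,0.5,0,0,0]
    - [0,0,0,0,0,0]
    - [0,0,0,0,0,0]

```text
time: 23.5
tool_pos: [491.6, -49.4, 66.7]
tcp_rot: [-180.0, -11.6, 5.9]
ft_force: [0.6, -0.2, 0.6]
finger_gap: 0.5
grip_force: 0.0
```

Request:
apply_moves:
  rows:
    - [0,0,0.5,0,0,0]
    - [0,0,0.5,0,0,0]
    - [0,0,0,0,0,0]
    - [0,0,0,0,0,0]
    - [0,0,0,0,0,0]

```text
time: 24.12
tool_pos: [491.9, -49.4, 65.9]
tcp_rot: [180.0, -11.6, 5.9]
ft_force: [-3.7, 0.1, 5.2]
finger_gap: 0.2
grip_force: 2.6
```

The stop is felt at 5 N. I lift off and clear.

Request:
apply_moves:
  rows:
    - [0,0,-2,0,0,0]
    - [0,0,-6,0,0,0]
    - [0,0,-15,0,0,0]
    - [0,0,-25,0,0,0]
    - [0,0,-30,0,0,0]

```text
time: 24.75
tool_pos: [475.7, -51.0, 143.4]
tcp_rot: [-180.0, -11.6, 5.9]
ft_force: [0.3, -0.6, -0.5]
finger_gap: 0.1
grip_force: 0.0
```

Request:
apply_moves:
  rows:
    - [0,0,-20,0,0,0]
    - [0,0,0,0,0,0]
    - [0,0,0,0,0,0]
    - [0,0,0,0,0,0]
    - [0,0,0,0,0,0]

```text
time: 25.38
tool_pos: [471.6, -51.3, 160.7]
tcp_rot: [-180.0, -11.5, 5.9]
ft_force: [1.1, 0.4, -0.6]
finger_gap: 0.0
grip_force: 0.0
```

```bash
python3 -c "
from h import *
s=st();door('scene');p=door('wrist');cv2.imwrite('pics/w5.png',p[:,:,::-1])"
```

```text
25.375 loc [-267.7   50.8  160.7] [-179.96  -11.54    5.91] F [ 1.16  0.32 -0.6 ]
scene -140 190 angle pct [1.471 1.487 1.496 1.503 1.519]
scene 40 200 angle pct [1.468 1.487 1.497 1.504 1.524]
wrist -140 2803 angle pct [1.485 1.492 1.495 1.499 1.508]
wrist 40 2696 angle pct [1.485 1.492 1.495 1.499 1.508]
```

View pics/w5.png

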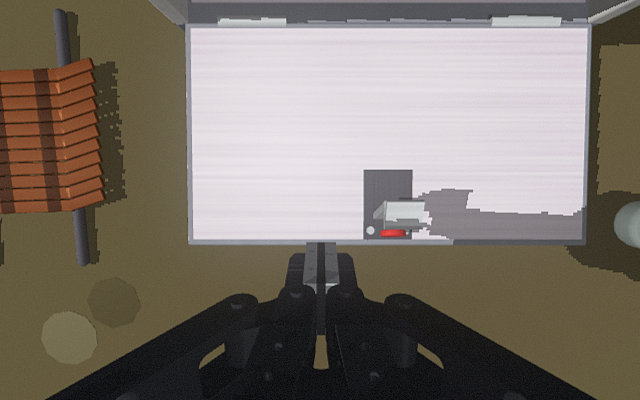

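The door lies fully open (panel spanning about (190,25)-(590,243), measured at 1.495 rad), the comb at (45,140) is untouched and the robot is clear. I hand in now.

```bash
python3 -c "
from bench import job
print(job.hand_in())"
```

```text
the job is handed in; nothing more can be done
None
```

The UV chamber is open: the hook was held on its stop while the door was drawn past the rail, and the door now lies at its open stop (measured 1.495 rad). The robot is clear, the highest force read was about 15 N, and the job is handed in; the hand-in gave back no verdict.

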